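Put the riveting tools back in their fitted tray

TASK

Put the riveting set away in its fitted tray: lay the centre punch, the round punch, the rivet snap and the cold chisel each down in the groove that is cut to its outline, the working end towards the groove's end that is shaped for it (all four then look the same way). The two lengths of plain bar are not tools of the set: leave them lying where they are.

Things in the scene. Friction and masses are not known exactly. Their poses are not given: they have to be found in the camera images.
- centre_punch: Centre punch: the small bright one, 107 mm long, 12.6 mm thick, tapering over its last 30 mm to a sharp point. Loose steel tool lying flat. Origin: on its underside at mid-length; y runs along it, +y towards the sharp point; z is up as it lies. Grasp it across its width at mid-length. At mid-length it is 12 mm wide and 12 mm high; about 80 g.
- round_punch: Round punch: dark blue-grey, 141 mm long, 17.6 mm thick at the head, its front half tapering evenly to a blunt 6 mm end. Loose steel tool lying flat. Origin: on its underside at mid-length; y runs along it, +y towards the slim end; z is up as it lies. Grasp it across its width at mid-length. At mid-length it is 16 mm wide and 16 mm high; about 170 g.
- rivet_snap: Rivet snap: the short stout dark steel one, 92 mm long, octagonal, 24 mm across, tapering over its last 36 mm to a 16 mm nose with a small cup in its bright end face. Loose steel tool lying flat. Origin: on its underside at mid-length; y runs along it, +y towards the cupped nose; z is up as it lies. Grasp it across its width at mid-length. At mid-length it is 24 mm wide and 24 mm high; about 300 g.
- cold_chisel: Cold chisel: dark steel octagonal shank 18 mm across, 150 mm long, its last 55 mm flattened and spreading to a bright cutting edge 28 mm wide. Loose steel tool lying flat. Origin: on its underside at mid-length; y runs along it, +y towards the cutting edge; z is up as it lies. Grasp it across its width at mid-length. At mid-length it is 18 mm wide and 18 mm high; about 240 g.
- plain_round_bar: Look-alike, to be left: plain dark round bar, 151 mm long, 15 mm thick, the same at both ends, no taper. Loose. Origin on its underside at mid-length, y along it.
- plain_octagon_bar: Look-alike, to be left: plain grey-brown octagonal bar, 154 mm long, 22 mm thick, square-cut ends, hardly any taper. Loose. Origin on its underside at mid-length, y along it.
- block_centre: Centre punch's block: short slim groove, 127 mm long, 23 mm wide, narrowing to 15 mm at the point end. All four blocks: fixed, wood, 58 mm wide (x), 190 long (y), 20 high. Origin: middle of the underside's point-end edge; z up; +y leads out of the block there, the way the tool's working end must look. The groove's centre, for the tool's middle, is 95 mm from the origin towards -y.
- block_round: Round punch's block: long groove, 161 mm long, 28 mm wide at the head end, its front half narrowing to 16 mm at the point end. Frame as block_centre's. In every block the dark groove floor is 6 mm above the block's underside and 9 mm above the table; walls rise 14 mm, their top 5 mm flared by 4 mm a side.
- block_snap: Rivet snap's block: short broad groove, 112 mm long, 36 mm wide, narrowing to 27 mm at the nose end. Frame as block_centre's. Across the middle of every block runs a finger trough, 56 mm wide along y, cut down to the groove's floor through both walls, so that fingers can hold the tool at mid-length. The tall red vise behind the table's middle juts out to 0.65 m from the robot's base: pass it on the near side.
- block_chisel: Cold chisel's block: long groove, 170 mm long, 28 mm wide, widening to 38 mm at the edge end. Frame as block_centre's. The blocks stand in varying order side by side, 60 mm apart, all the same way round, on the 3 mm floor of a fixed dark steel tray, 200 x 270 mm; its 12 mm high rim is 13 mm beyond the sides of the outer blocks.

How it is judged:
At the end, for the whole second after the job is handed in: Each of the four tools rests released in its own groove (middle within 13 mm of the groove's centre along it and 20 mm across, down in it and not on the block's top, level within 0.06 and in line within 0.2 rad, working end towards the block's +y); both bars within 25 mm of their start (x of centre_punch in the frame of block_centre between -0.02 and 0.02 m and y of block_centre in the frame of centre_punch between 0.082 and 0.108 m and z of centre_punch in the frame of block_centre between 0.002 and 0.0195 m and angle between the y axis of centre_punch and the y axis of block_centre, either way round below 0.2 rad and angle between centre_punch's own y axis and vertical between 1.5108 and 1.6308 rad and linear speed of each of centre_punch, round_punch, rivet_snap, cold_chisel below 0.02 m/s and x of round_punch in the frame of block_round between -0.02 and 0.02 m and y of block_round in the frame of round_punch between 0.082 and 0.108 m and z of round_punch in the frame of block_round between 0.002 and 0.0195 m and angle between the y axis of round_punch and the y axis of block_round, either way round below 0.2 rad and angle between round_punch's own y axis and vertical between 1.5108 and 1.6308 rad and x of rivet_snap in the frame of block_snap between -0.02 and 0.02 m and y of block_snap in the frame of rivet_snap between 0.082 and 0.108 m and z of rivet_snap in the frame of block_snap between 0.002 and 0.0195 m and angle between the y axis of rivet_snap and the y axis of block_snap, either way round below 0.2 rad and angle between rivet_snap's own y axis and vertical between 1.5108 and 1.6308 rad and x of cold_chisel in the frame of block_chisel between -0.02 and 0.02 m and y of block_chisel in the frame of cold_chisel between 0.082 and 0.108 m and z of cold_chisel in the frame of block_chisel between 0.002 and 0.0195 m and angle between the y axis of cold_chisel and the y axis of block_chisel, either way round below 0.2 rad and angle between cold_chisel's own y axis and vertical between 1.5108 and 1.6308 rad and distance of each of plain_round_bar, plain_octagon_bar from where it was at the start of the episode below 0.025 m); the robot touches nothing.
It fails at once if a plain bar that does not belong to the set was carried off or knocked more than 25 mm away (distance of any of plain_round_bar, plain_octagon_bar from where it was at the start of the episode above 0.025 m).
It also fails if it takes over 115 s, if anything falls off the work surface, if the arm or the gripper's body presses on something with over 40 N, if the wrist force passes 120 N, or if a joint passes its speed limit or range.

ROBOT

A 6-joint arm with a two-finger parallel gripper is mounted at the origin on a cart in front of the work surface, level with it; the furniture and walls round the work are solid. World frame = base frame: x ahead of the robot, y to its left, z up, the work surface at z = 0. Lengths are in m, angles in rad, forces in N, time in s.
With the tool pointing down it reaches from about 0.3 to 0.775 m from the base axis. Payload 14.6 kg.
Tool frame: the origin (TCP) lies midway between the tips of the shut fingers; the grasp point (between the pads) lies 19 mm behind it (tcp_to_grasp is the distance from the TCP to the grasp point, in m); z points along the fingers, y is the line along which they close (so a half turn about z gives the same grasp; the last joint's range is limited). The gripper opens to 85 mm and grips with 20 to 120 N. Pads are 22 mm wide; open, the fingers measure 114 mm over their backs; the gripper's body (76 mm by 85 mm) begins 54 mm behind the grasp point. The pads swing forward as they close: fully open they stand 13 mm farther back than shut.
Start: joints at [1.093, 0.3, 1.521, -0, 1.321, -0.067], TCP at [0.22, 0.504, 0.231] pointing down, gripper open.
Joint ranges: [-3.03, 3.03], [-0.79, 2.21], [0.23, 2.52], [-1.04, 4.18], [0, 3.07], [-2.55, 2.55]. Speed limits (rad/s): [2.22, 2.22, 2.57, 3.14, 3.14, 3.14].

INTERFACE

Orientations are given as a unit quaternion [x, y, z, w].
In Python, from rig import * gives the robot as it stands.
- The arm moves only by the tool step_arm, never from a script. Its argument "series" is text: rows parted by semicolons, each of 7 numbers parted by spaces: the turn, a rotation vector about the tool's x, y, z in rad, then the shift along the tool's x, y, z in m, then the finger opening in m, from 0 to 0.0854. In form: wx wy wz tx ty tz fingers; .... A call has 1 to 20 rows; each row is the pose to reach, as a shift and turn from the pose commanded when the call began, along the tool's axes at that moment; what a row does not reach only later rows make up. A row lasts 1/8 s, in which the tool goes at most 62.5 mm and 10.7 degrees, less where a joint would pass 70% of its speed; a pose out of reach is approached as far as the arm can. A call with a gripper value outside its range is refused whole. The fingers move at their own pace and stop on an object; "grip_force" is the grip in N (left out, the last holds). Time passes only in rows, so rows that repeat a pose let the fingers close. It gives the time, the measured TCP pose, the force, the opening and the grip force at its end, in the units of the state.
- observe(): the state, without advancing time (a new reading comes with each control period).
- grab_frame(name): name is "side" or "top"; returns a dict with "color" (420x560x3 uint8, red, green, blue), "K" (3x3 intrinsics, pixels), "distortion" ([k1, k2, p1, p2, k3] as OpenCV has them; the pictures are not rectified), "R" (3x3) and "t" (3): a world point X has camera coordinates R X + t. Camera axes: x right, y down, z forward; pixel columns grow to the right and rows downward; lengths in m; the calibration is good to about 2 mm. A picture is of the moment at which its call begins. There is no depth.
- finish_job(): hands the job in; it is judged then, once.
Trained networks look in a picture, given as the dict that the camera call returned (one of the last four; its "shot" number tells which), for a name from the list of things; names that differ only in an ending like _2 or _b are one class to them, and where a whole thing is asked for, a point or a joint stands for the part that bears it (a point fixed in the world has none). Each returns a list of dicts, best first, with "score" (0 to 1); they miss things now and then, are a little off and sometimes report something else, mostly with a low value. They report only what shows in the picture. A call takes as long as a camera call.
- masks_of(label, picture): "mask" (420x560 bool, what is visible of it) and "rect" ([left, top, right, bottom] in pixels, round what is visible of it).
- mark_of(label, picture): "xy" ([column, row] in pixels: a listed point, or the origin of a listed thing).
The state is a dict: "time_s": time; "joint_pos": joint angles; "qvel": joint speeds; "joint_torque": joint torques, N m; "position": TCP position; "tcp_rot": TCP orientation; "contact_force": force on the tool from outside, world axes, zero at the start; "wrist_torque": the same for the moment, N m; "finger_gap": opening from 0.0 (shut) to 1.0 (fully open); "grasp_force": force on a finger pad.
Only numpy, scipy, OpenCV 4.12 (cv2) and the standard library are available. Lean on these libraries where they do the work, as an engineer would, in place of code of your own. Each camera call takes 0.05 s, during which the arm holds its last target. There are 200 camera calls.

## Working session

There is one attempt and no reset: what is moved stays moved. The work goes in short steps, Python scripts to look and compute and a tool call to move; the robot and the scene stay as the last step left them, time stands still between calls to the robot, and variables do not carry over. Pictures are saved under pics/ and viewed, at most 14 in all, crops included, and the job is handed in when it is done.

Besides the shell and the picture viewer there is one more tool, called after "Call:" as name(argument=value, ...), one argument or row to a line, values as JSON. step_arm: Moves the arm, as the interface text tells. Its arguments: {"type":"object","properties":{"series":{"type":"string"},"grip_force":{"type":"number"}},"required":["series"]}

```bash
ls; mkdir -p pics; cat > h.py <<'E'
from rig import *
import numpy as np, cv2
N=["centre_punch","round_punch","rivet_snap","cold_chisel","plain_round_bar","plain_octagon_bar","block_centre","block_round","block_snap","block_chisel"]
def ray(f,uv,z):
    p=cv2.undistortPoints(np.array([[uv]],float),np.array(f["K"],float),np.array(f["distortion"],float))[0,0]
    R=np.array(f["R"]);t=np.array(f["t"]);c=-R.T@t;d=R.T@np.array([p[0],p[1],1]);return c+d*(z-c[2])/d[2]
def save(f,n,box=None,s=1.4):
    im=f["color"][...,::-1]
    if box: im=im[box[1]:box[3],box[0]:box[2]]
    cv2.imwrite("pics/"+n,cv2.resize(im,None,fx=s,fy=s,interpolation=cv2.INTER_CUBIC))
E
python3 - <<'E'
from h import *
H=dict(centre_punch=.006,round_punch=.008,rivet_snap=.012,cold_chisel=.009,plain_round_bar=.0075,plain_octagon_bar=.011)
print(observe())
for c in ["top","side"]:
    f=grab_frame(c);save(f,c+"0.png");R=np.array(f["R"]);print(c,-R.T@np.array(f["t"]))
    for n in N:
        z=H.get(n,.023)
        o=[]
        for m in masks_of(n,f)[:2]:
            vs,us=np.nonzero(m["mask"]);P=np.array([ray(f,(u,v),z)[:2] for u,v in zip(us[::2],vs[::2])])
            q,(w,l),a=cv2.minAreaRect((P*1000).astype(np.float32)); 
            if w>l: w,l,a=l,w,a-90
            o.append((round(m["score"],2),[int(x) for x in m["rect"]],np.round(q,0).tolist(),round(w),round(l),round(a+90)))
        k=mark_of(n,f)[:2]
        print(n,o,[(round(x["score"],2),np.round(x["xy"]).tolist(),np.round(ray(f,x["xy"],0.003 if "block" in n else 0)[:2],3).tolist()) for x in k])
E
```

```text
pics
{'time_s': 0.0, 'joint_pos': array([ 1.09341722e+00,  3.00434822e-01,  1.52156073e+00,  2.16114364e-05,
        1.32072411e+00, -6.66064770e-02]), 'qvel': array([ 0.00015694,  0.0026777 ,  0.00015677,  0.00015137,  0.00036932,
       -0.0010056 ]), 'joint_torque': array([ 9.08637267e-04, -5.43504846e+01, -3.61787796e+01, -2.21550096e-05,
        4.13296846e-03,  7.18927527e-05]), 'position': array([0.2195196 , 0.50404061, 0.23074983]), 'tcp_rot': array([ 2.03947962e-01,  9.78981568e-01, -5.39979917e-04, -1.61470580e-04]), 'contact_force': array([ 0.79900014, -0.77699117,  0.28005858]), 'wrist_torque': array([ 0.01679361, -0.02520917, -0.03376132]), 'grasp_force': 0.0, 'finger_gap': 0.9961123073694864}
top [0.46592964 0.0300152  1.34539231]
centre_punch [(0.64, [149, 220, 182, 239], [477.0, 398.0], 15, 105, 59)] [(0.66, [162.0, 229.0], [0.474, 0.408])]
round_punch [] [(0.49, [227.0, 180.0], [0.639, 0.203])]
rivet_snap [(0.69, [217, 221, 235, 246], [462.0, 199.0], 27, 93, 26)] [(0.53, [229.0, 233.0], [0.465, 0.191])]
cold_chisel [(0.78, [187, 212, 207, 258], [457.0, 295.0], 20, 14
[... 1559 characters left out ...]
 60, 94, 29)] [(0.71, [195.0, 260.0], [0.611, 0.321])]
plain_octagon_bar [] [(0.92, [319.0, 238.0], [0.438, 0.102])]
block_centre [(0.76, [317, 173, 384, 191], [511.0, -221.0], 93, 198, 177)] [(0.68, [323.0, 179.0], [0.629, -0.295]), (0.62, [262.0, 272.0], [0.455, 0.304])]
block_round [(0.6, [305, 180, 372, 200], [516.0, -160.0], 93, 201, 175)] [(0.95, [310.0, 187.0], [0.627, -0.205]), (0.17, [299.0, 198.0], [0.606, -0.103])]
block_snap [(0.85, [327, 170, 393, 188], [506.0, -296.0], 69, 204, 171)] [(0.63, [333.0, 176.0], [0.613, -0.332])]
block_chisel [(0.74, [300, 186, 364, 211], [519.0, -100.0], 97, 208, 171)] [(0.55, [303.0, 195.0], [0.61, -0.136]), (0.49, [319.0, 236.0], [0.441, 0.094])]
```

```bash
python3 - <<'E'
from h import *
f=grab_frame("top");save(f,"topA.png",(140,150,290,270),5.3);save(f,"topB.png",(300,170,410,265),6)
f=grab_frame("side");save(f,"sideA.png",(150,160,400,310),3.2)
E
```

```text
(no output)
```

View pics/topA.png

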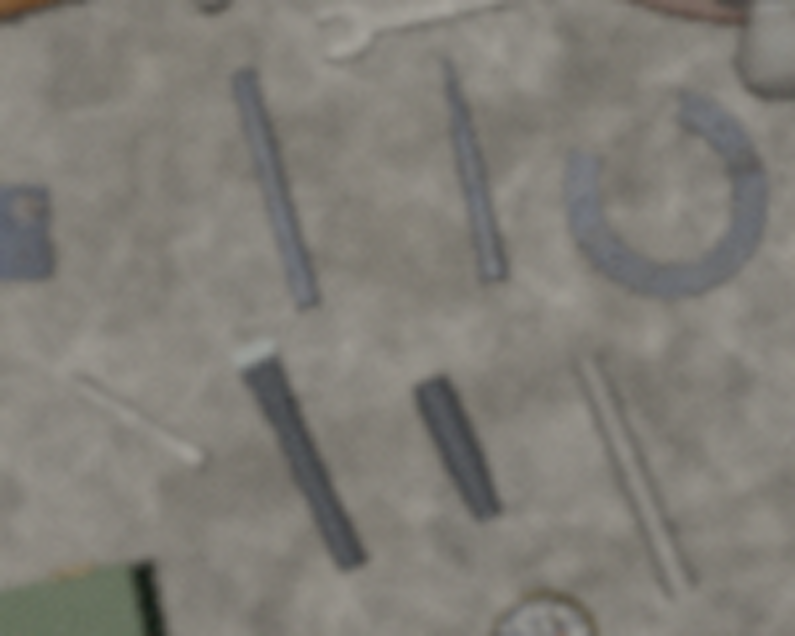

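View pics/topB.png

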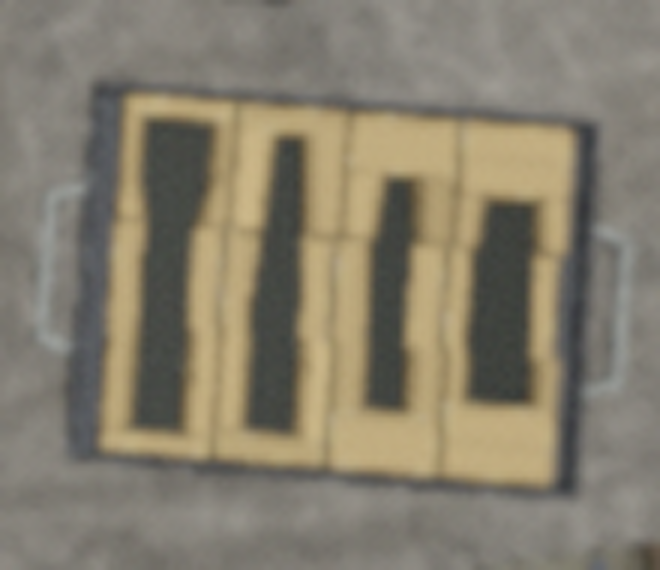

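View pics/sideA.png

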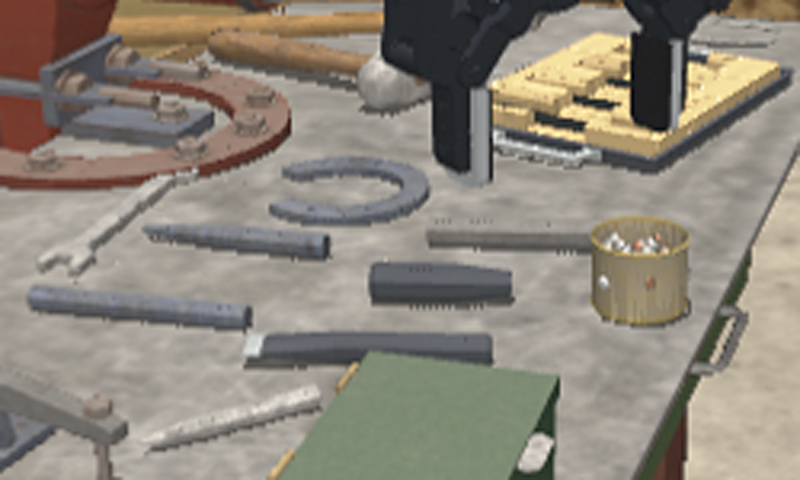

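View pics/top0.png

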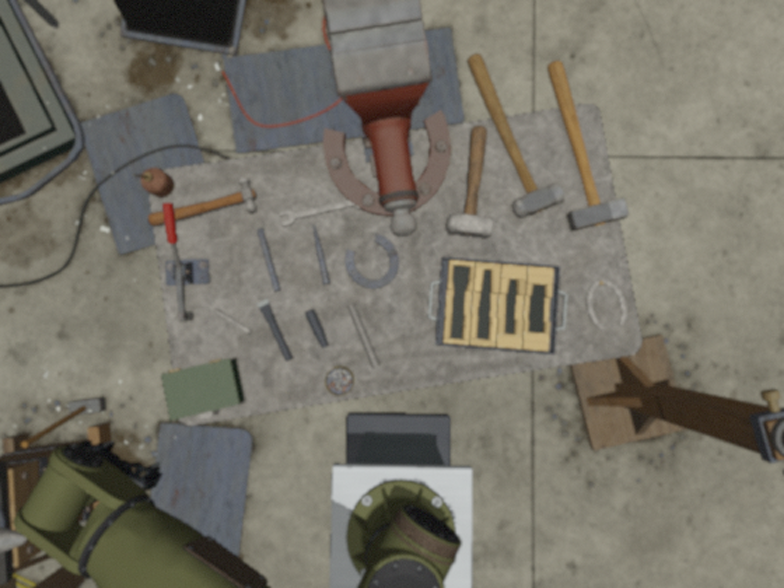

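The top view shows the tools with headings from +x of about 57° for the centre punch, 24° for the chisel and 12° for the round punch. The snap's broad end is up at crop (435,380), so its nose points to -x. The tray's block order from the left is chisel, round, centre, snap, with the working ends up (+x). Next I refine the poses.

```bash
cat >> h.py <<'E'
def rel(x,y,z,psi):
    """turn & shift in present tool frame to TCP (mm), tool-x heading psi deg, pointing down"""
    from scipy.spatial.transform import Rotation as Q
    s=observe();R0=Q.from_quat(s["tcp_rot"]);p=np.radians(psi)
    Rt=Q.from_matrix(np.array([[np.cos(p),np.sin(p),0],[np.sin(p),-np.cos(p),0],[0,0,-1]]))
    return np.round(np.r_[(R0.inv()*Rt).as_rotvec(),R0.inv().apply(np.array([x,y,z])/1000-s["position"])],4).tolist()
E
python3 - <<'E'
from h import *
H=dict(centre_punch=.006,rivet_snap=.014,cold_chisel=.01,plain_round_bar=.0075,plain_octagon_bar=.011)
f=grab_frame("top")
for n in H:
    m=masks_of(n,f)
    if not m: continue
    vs,us=np.nonzero(m[0]["mask"]);P=np.array([ray(f,(u,v),H[n])[:2] for u,v in zip(us,vs)])*1000
    c=P.mean(0);e=np.linalg.svd(P-c,full_matrices=0)[2][0];e*=np.sign(e[0]);t=(P-c)@e
    print(n,c+e*(t.max()+t.min())/2,t.max()-t.min(),np.degrees(np.arctan2(e[1],e[0])))
A=[(ray(f,(140+a/5.3,150+b/5.3),.008)*1000)[:2] for a,b in [(446,55),(493,280)]]
d=A[0]-A[1];print("round",A,(A[0]+A[1])/2,np.hypot(*d),np.degrees(np.arctan2(d[1],d[0])))
B=np.array([(ray(f,(300+a/6,170+b/6),.023)*1000)[:2] for a,b in [(122,92),(577,122),(558,487),(98,455)]]);print(B,B.mean(0))
print(rel(456,296,110,204))
E
```

```text
centre_punch [477.51501432 398.52397862] 103.50699564743232 59.70665951743058
rivet_snap [458.07601403 198.63457007] 84.9181370855359 25.433623309505826
cold_chisel [455.74725751 294.23654238] 145.91225939175314 26.318256606034282
plain_round_bar [618.87505712 316.16617952] 143.9844576782743 17.578436720245584
plain_octagon_bar [445.36864696  91.30270214] 152.3523761455117 24.364144699851238
round [array([701.11807651, 212.09114345]), array([562.73651406, 180.03972739])] [631.92729529 196.06543542] 142.04488762304447 13.040684083163042
[[ 622.58942448 -101.07995187]
 [ 610.22824021 -343.89130985]
 [ 415.99793111 -333.49061919]
 [ 428.61629663  -90.24558002]] [ 519.35797311 -217.17686523]
[0.0, 0.0, -0.8297, -0.2999, -0.0965, 0.1213]
```

Call:
step_arm(
  series="0 0 -0.845 -0.3 -0.0965 0.12 0.05;0 0 -0.845 -0.3 -0.0965 0.12 0.05;0 0 -0.845 -0.3 -0.0965 0.12 0.05;0 0 -0.845 -0.3 -0.0965 0.12 0.05;0 0 -0.845 -0.3 -0.0965 0.12 0.05;0 0 -0.845 -0.3 -0.0965 0.12 0.05;0 0 -0.845 -0.3 -0.0965 0.12 0.05;0 0 -0.845 -0.3 -0.0965 0.12 0.05",
  grip_force=60,
)

```text
time_s: 3.5
position: [0.456, 0.2963, 0.1115]
tcp_rot: [-0.215, 0.977, 0.0, 0.0]
contact_force: [-0.3, -0.0, -0.3]
finger_gap: 0.587
grasp_force: 0.0
```

```bash
python3 - <<'E'
from h import *
s=observe();print(s["position"],s["finger_gap"],rel(456,295,4,205))
f=grab_frame("side");save(f,"s1.png",(180,180,380,310),4)
E
```

```text
[0.45595025 0.29627421 0.11147684] 0.586566562194369 [0.0001, 0.0001, -0.0024, 0.0005, -0.0012, 0.1075]
```

View pics/s1.png

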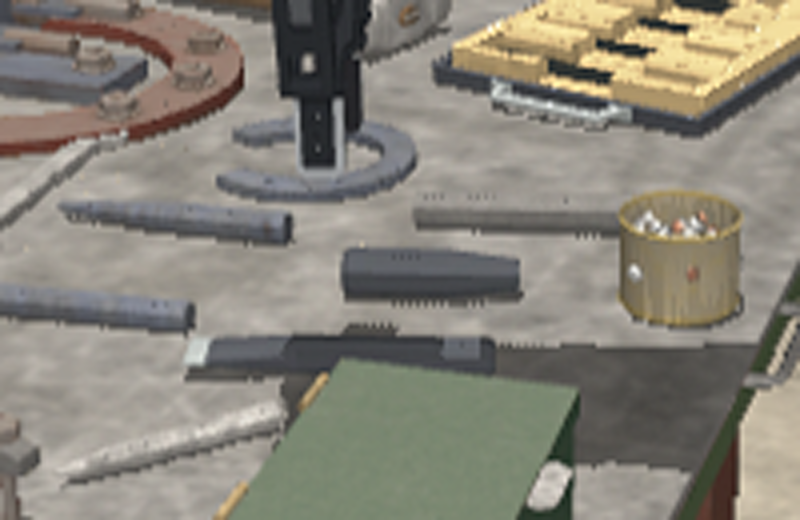

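The picture shows the gripper standing above the chisel, with the fingers at crop (325,130) and the snap's slim nose at the right (520,270). I go down and grip.

Call:
step_arm(
  series="0 0 0 0 -0.001 0.06 0.05;0 0 0 0 -0.001 0.095 0.05;0 0 0 0 -0.001 0.1075 0.05;0 0 0 0 -0.001 0.1075 0.05;0 0 0 0 -0.001 0.1075 0;0 0 0 0 -0.001 0.1075 0;0 0 0 0 -0.001 0.1075 0;0 0 0 0 -0.001 0.1075 0;0 0 0 0 -0.001 0.1075 0;0 0 0 0 -0.001 0.1075 0;0 0 0 0 -0.001 0.06 0;0 0 0 0 -0.001 -0.01 0;0 0 0 0 -0.001 -0.01 0",
  grip_force=70,
)

```text
time_s: 5.18
position: [0.4582, 0.2959, 0.1261]
tcp_rot: [-0.215, 0.977, 0.001, 0.004]
contact_force: [-0.5, -0.2, -3.6]
finger_gap: 0.182
grasp_force: 69.8
```

```bash
python3 - <<'E'
from h import *
s=observe();print(s["position"],s["finger_gap"],rel(525,-125,110,176.6),rel(525,-125,16,176.6))
f=grab_frame("side");save(f,"s2.png",(180,180,380,310),4)
m=mark_of("cold_chisel",f);print(m)
E
```

```text
[0.45815389 0.29593131 0.12608617] 0.18245750170054434 [0.0025, 0.0076, 0.4935, 0.1165, -0.41, 0.0149] [0.0025, 0.0076, 0.4935, 0.1173, -0.4101, 0.1089]
[{'xy': [260.5, 215.9], 'score': 0.65}, {'xy': [223.4, 292.0], 'score': 0.29}]
```

View pics/s2.png

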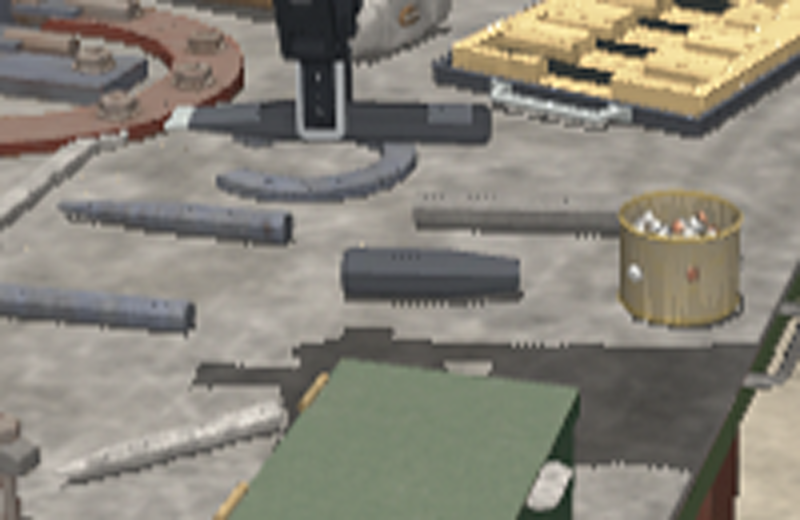

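The chisel is held level; its edge is at crop (175,119), its head end at (490,125) and the fingers at (322,110). I check the grip offset along it.

```bash
cat >> h.py <<'E'
def along(f,uv,hd,dz=.005):
    """mm along the heading from the TCP at which the picture column is met"""
    s=observe();p=s["position"]+np.array([0,0,dz]);t=np.arange(-.12,.12,.0005);h=np.radians(hd)
    X=p+t[:,None]*np.array([np.cos(h),np.sin(h),0])
    q=cv2.projectPoints(X,cv2.Rodrigues(np.array(f["R"]))[0],np.array(f["t"],float),np.array(f["K"],float),np.array(f["distortion"],float))[0][:,0]
    i=abs(q[:,0]-uv[0]).argmin();return round(t[i]*1000,1),q[i].round(1).tolist()
E
python3 - <<'E'
from h import *
f=grab_frame("side");print(along(f,(180+172/4,210),25),along(f,(180+490/4,211),25))
E
```

```text
(np.float64(75.0), [223.0, 210.8]) (np.float64(-75.0), [302.6, 212.3])
```

Call:
step_arm(
  series="0 0 0.4935 0.1165 -0.41 0.015 0;0 0 0.4935 0.1165 -0.41 0.015 0;0 0 0.4935 0.1165 -0.41 0.015 0;0 0 0.4935 0.1165 -0.41 0.015 0;0 0 0.4935 0.1165 -0.41 0.015 0;0 0 0.4935 0.1165 -0.41 0.015 0;0 0 0.4935 0.1165 -0.41 0.015 0;0 0 0.4935 0.1165 -0.41 0.015 0;0 0 0.4935 0.1165 -0.41 0.015 0;0 0 0.4935 0.1165 -0.41 0.015 0",
)

```text
time_s: 6.58
position: [0.5231, -0.1247, 0.1057]
tcp_rot: [0.029, 1.0, 0.0, -0.001]
contact_force: [-0.1, -0.3, -2.8]
finger_gap: 0.183
grasp_force: 69.8
```

```bash
python3 - <<'E'
from h import *
s=observe();print(s["position"],s["finger_gap"],rel(525,-125,50,176.6),rel(525,-125,16,176.6))
f=grab_frame("top");save(f,"t3.png",(290,165,410,265),6)
E
```

```text
[ 0.52307404 -0.12472978  0.10571401] 0.18278584819394333 [0.0004, -0.0011, 0.0014, -0.002, -0.0002, 0.0557] [0.0004, -0.0011, 0.0014, -0.002, -0.0002, 0.0897]
```

View pics/t3.png

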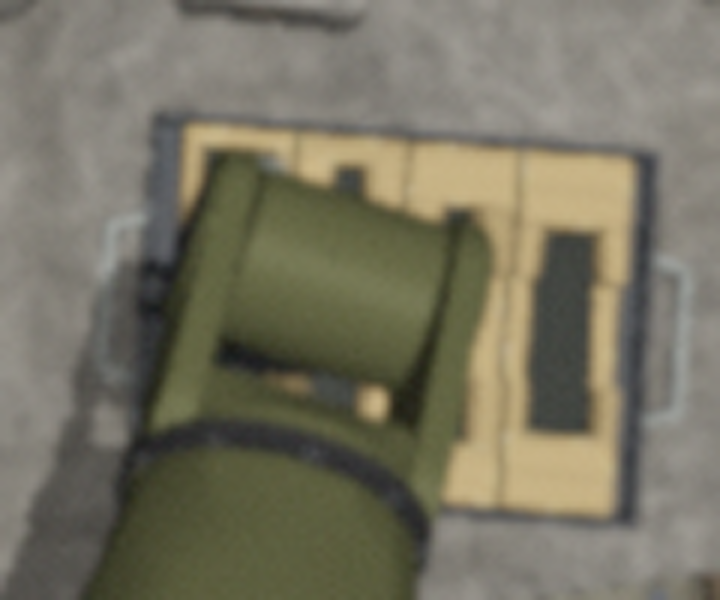

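The arm hides the groove from above, but the pose is right, so I lower the chisel in.

Call:
step_arm(
  series="0 0 0 -0.002 0 0.05 0;0 0 0 -0.002 0 0.07 0;0 0 0 -0.002 0 0.08 0;0 0 0 -0.002 0 0.085 0;0 0 0 -0.002 0 0.09 0;0 0 0 -0.002 0 0.091 0;0 0 0 -0.002 0 0.091 0",
)

```text
time_s: 7.5
position: [0.5255, -0.1261, 0.0157]
tcp_rot: [0.03, 1.0, -0.0, 0.0]
contact_force: [0.6, -0.2, -1.7]
finger_gap: 0.18
grasp_force: 69.8
```

```bash
python3 - <<'E'
from h import *
f=grab_frame("side");save(f,"s4.png",(270,150,410,250),5)
E
```

```text
(no output)
```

View pics/s4.png

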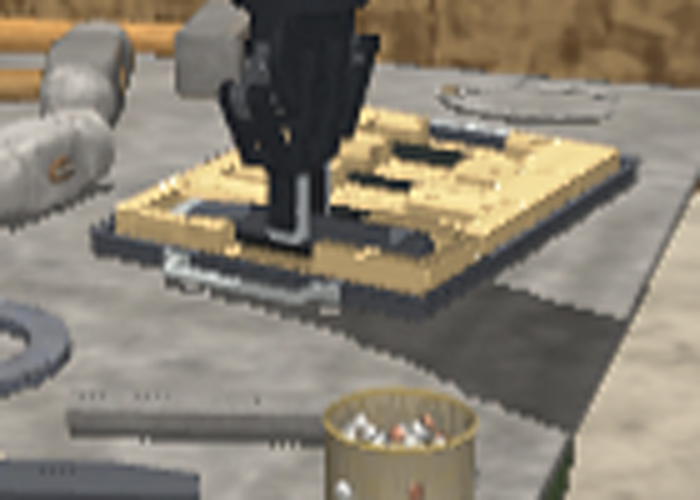

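The chisel lies in its groove, edge at crop (180,210), head at (430,245). I lower it the last millimetres and release, then lift.

Call:
step_arm(
  series="0 0 0 0 0 0.002 0;0 0 0 0 0 0.002 0.03;0 0 0 0 0 0.002 0.042;0 0 0 0 0 0.002 0.042;0 0 0 0 0 -0.04 0.042;0 0 0 0 0 -0.11 0.042;0 0 0 0 0 -0.11 0.042",
)

```text
time_s: 8.43
position: [0.527, -0.1265, 0.1295]
tcp_rot: [0.03, 1.0, -0.001, 0.003]
contact_force: [-0.7, 0.2, -0.2]
finger_gap: 0.492
grasp_force: 0.0
```

```bash
python3 - <<'E'
from h import *
s=observe();print(s["position"],s["finger_gap"],rel(460,199,110,204))
E
```

```text
[ 0.52702552 -0.12654309  0.12950002] 0.4918820259736642 [-0.0033, 0.0063, -0.4782, 0.0863, 0.321, 0.0184]
```

Call:
step_arm(
  series="0 0 -0.478 0.086 0.321 0.018 0.055;0 0 -0.478 0.086 0.321 0.018 0.055;0 0 -0.478 0.086 0.321 0.018 0.055;0 0 -0.478 0.086 0.321 0.018 0.055;0 0 -0.478 0.086 0.321 0.018 0.055;0 0 -0.478 0.086 0.321 0.018 0.055;0 0 -0.478 0.086 0.321 0.018 0.055;0 0 -0.478 0.086 0.321 0.018 0.055",
)

```text
time_s: 9.43
position: [0.4586, 0.1988, 0.107]
tcp_rot: [-0.208, 0.978, -0.0, -0.0]
contact_force: [-0.1, -0.1, 0.1]
finger_gap: 0.644
grasp_force: 0.0
```

```bash
python3 - <<'E'
from h import *
s=observe();print(s["position"],s["finger_gap"],rel(460,199,4,204))
f=grab_frame("side")
for n in ["rivet_snap","cold_chisel"]:
  m=masks_of(n,f)[0]; print(n,m["score"],m["rect"])
# expected columns of snap ends when centred at (460,199), heading 204
for t in (46,-46):
    X=np.array([[.46+t/1000*np.cos(np.radians(204)),.199+t/1000*np.sin(np.radians(204)),.012]])
    print(cv2.projectPoints(X,cv2.Rodrigues(np.array(f["R"]))[0],np.array(f["t"],float),np.array(f["K"],float),np.array(f["distortion"],float))[0].ravel())
E
```

```text
[0.45859113 0.19878978 0.10695312] 0.6442096774492462 [-0.0001, -0.0006, -0.0006, -0.0014, -0.0004, 0.103]
rivet_snap 0.78 [264.7, 243.3, 309.1, 257.4]
cold_chisel 0.75 [303.7, 190.0, 357.4, 201.3]
[309.98243626 248.25077738]
[266.40611932 246.76032393]
```

Call:
step_arm(
  series="0 0 0 -0.001 0 0.06 0.055;0 0 0 -0.001 0 0.09 0.055;0 0 0 -0.001 0 0.102 0.055;0 0 0 -0.001 0 0.102 0.055;0 0 0 -0.001 0 0.102 0;0 0 0 -0.001 0 0.102 0;0 0 0 -0.001 0 0.102 0;0 0 0 -0.001 0 0.102 0;0 0 0 -0.001 0 0.102 0;0 0 0 -0.001 0 0.102 0;0 0 0 -0.001 0 0.06 0;0 0 0 -0.001 0 0 0;0 0 0 -0.001 0 -0.01 0;0 0 0 -0.001 0 -0.01 0",
  grip_force=80,
)

```text
time_s: 11.32
position: [0.4594, 0.1999, 0.1174]
tcp_rot: [-0.208, 0.978, 0.0, 0.0]
contact_force: [-0.0, -0.1, -3.1]
finger_gap: 0.256
grasp_force: 80.0
```

```bash
python3 - <<'E'
from h import *
s=observe();print(s["position"],s["finger_gap"],rel(490,-50,120,100),rel(515,-305,120,100))
f=grab_frame("side");m=masks_of("rivet_snap",f)[0];print(m["rect"],along(f,(m["rect"][0],0),204),along(f,(m["rect"][2],0),204))
E
```

```text
[0.4593577  0.19987989 0.11739002] 0.25585474155268956 [0.0007, 0.0007, 1.815, 0.0736, -0.2407, -0.0027] [0.0007, 0.0007, 1.815, 0.1545, -0.4839, -0.0027]
[261.9, 189.5, 309.0, 207.2] (np.float64(-52.5), [261.8, 198.2]) (np.float64(43.5), [309.0, 199.2])
```

Call:
step_arm(
  series="0 0 1.815 0.155 -0.484 -0.003 0;0 0 1.815 0.155 -0.484 -0.003 0;0 0 1.815 0.155 -0.484 -0.003 0;0 0 1.815 0.155 -0.484 -0.003 0;0 0 1.815 0.155 -0.484 -0.003 0;0 0 1.815 0.155 -0.484 -0.003 0;0 0 1.815 0.155 -0.484 -0.003 0;0 0 1.815 0.155 -0.484 -0.003 0;0 0 1.815 0.155 -0.484 -0.003 0;0 0 1.815 0.155 -0.484 -0.003 0;0 0 1.815 0.155 -0.484 -0.003 0",
)

```text
time_s: 12.8
position: [0.514, -0.3051, 0.1183]
tcp_rot: [0.643, 0.766, -0.0, -0.002]
contact_force: [-0.6, 0.2, -2.5]
finger_gap: 0.249
grasp_force: 80.1
```

```bash
python3 - <<'E'
from h import *
s=observe();print(s["position"],s["joint_pos"][5],rel(518,-305,80,-3.4))
E
```

```text
[ 0.51400073 -0.30505035  0.11828994] -0.7719744388409183 [-0.0036, 0.0004, 1.8052, -0.0007, 0.004, 0.0383]
```

Call:
step_arm(
  series="0 0 1.805 -0.001 0.004 0.038 0;0 0 1.805 -0.001 0.004 0.038 0;0 0 1.805 -0.001 0.004 0.038 0;0 0 1.805 -0.001 0.004 0.038 0;0 0 1.805 -0.001 0.004 0.038 0;0 0 1.805 -0.001 0.004 0.038 0;0 0 1.805 -0.001 0.004 0.038 0;0 0 1.805 -0.001 0.004 0.038 0;0 0 1.805 -0.001 0.004 0.038 0;0 0 1.805 -0.001 0.004 0.038 0;0 0 1.805 -0.001 0.004 0.038 0;0 0 1.805 -0.001 0.004 0.038 0",
)

```text
time_s: 14.3
position: [0.5186, -0.3053, 0.0818]
tcp_rot: [1.0, -0.028, -0.0, -0.0]
contact_force: [0.6, -0.3, -2.4]
finger_gap: 0.257
grasp_force: 80.1
```

```bash
python3 - <<'E'
from h import *
s=observe();print(s["position"],s["joint_pos"][5],rel(518,-305,15,-3.4))
f=grab_frame("top")
m=masks_of("cold_chisel",f)[0];print(m["score"],mark_of("cold_chisel",f)[0])
vs,us=np.nonzero(m["mask"]);P=np.array([ray(f,(u,v),.02)[:2] for u,v in zip(us,vs)])*1000
print((P.max(0)+P.min(0))/2,P.mean(0),np.ptp(P,0))
E
```

```text
[ 0.51860352 -0.30534758  0.08179538] 1.033186098126805 [-0.0004, 0.0007, 0.004, -0.0006, -0.0003, 0.0668]
0.52 {'xy': [328.0, 214.0], 'score': 0.76}
[ 524.68812722 -128.61886322] [ 529.06013027 -127.74042505] [147.88845996  27.84050384]
```

Call:
step_arm(
  series="0 0 0 0 0 0.035 0;0 0 0 0 0 0.048 0;0 0 0 0 0 0.056 0;0 0 0 0 0 0.062 0;0 0 0 0 0 0.067 0;0 0 0 0 0 0.067 0",
)

```text
time_s: 15.2
position: [0.5191, -0.3059, 0.016]
tcp_rot: [1.0, -0.03, 0.001, 0.0]
contact_force: [0.6, 0.2, -0.5]
finger_gap: 0.248
grasp_force: 80.3
```

```bash
python3 - <<'E'
from h import *
f=grab_frame("side");save(f,"s5.png",(270,150,410,250),5)
E
```

```text
(no output)
```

View pics/s5.png

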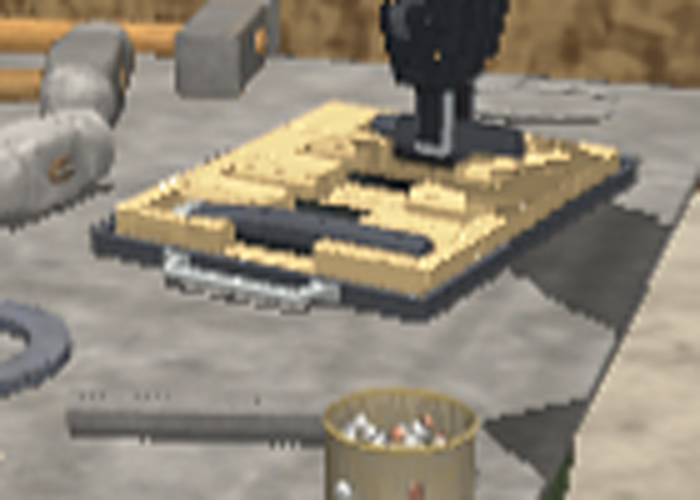

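The snap sits down in its groove (crop 375–525, 125–150), with the chisel released in its own. I release and lift.

Call:
step_arm(
  series="0 0 0 0 0 0.001 0;0 0 0 0 0 0.001 0.035;0 0 0 0 0 0.001 0.044;0 0 0 0 0 0.001 0.044;0 0 0 0 0 -0.04 0.044;0 0 0 0 0 -0.1 0.044;0 0 0 0 0 -0.11 0.044;0 0 0 0 0 -0.11 0.044",
)

```text
time_s: 16.25
position: [0.5188, -0.3056, 0.1255]
tcp_rot: [1.0, -0.03, 0.0, 0.0]
contact_force: [0.5, -0.1, -0.8]
finger_gap: 0.52
grasp_force: 0.0
```

```bash
python3 - <<'E'
from h import *
s=observe();print(s["position"],s["finger_gap"],rel(490,0,125,14),rel(632,197,110,14))
f=grab_frame("side")
for n in ("round_punch","rivet_snap"):
  m=masks_of(n,f)[0];print(n,m["score"],m["rect"],mark_of(n,f)[0])
for t in (70.5,-70.5):
    X=np.array([[.632+t/1000*np.cos(np.radians(14)),.197+t/1000*np.sin(np.radians(14)),.008]])
    print(cv2.projectPoints(X,cv2.Rodrigues(np.array(f["R"]))[0],np.array(f["t"],float),np.array(f["K"],float),np.array(f["distortion"],float))[0].ravel())
E
```

```text
[ 0.5188032  -0.30564588  0.12554357] 0.5199118028050228 [0.0006, -0.0007, -0.304, -0.047, -0.3034, 0.0004] [0.0006, -0.0007, -0.304, 0.083, -0.5085, 0.0154]
round_punch 0.79 [197.2, 231.5, 254.8, 238.9] {'xy': [224.8, 239.0], 'score': 0.73}
rivet_snap 0.54 [344.6, 174.4, 373.7, 183.3] {'xy': [354.6, 182.3], 'score': 0.57}
[195.45923096 230.38803245]
[252.56170282 236.55169207]
```

Call:
step_arm(
  series="0 0 -0.304 -0.047 -0.303 0 0.05;0 0 -0.304 -0.047 -0.303 0 0.05;0 0 -0.304 -0.047 -0.303 0 0.05;0 0 -0.304 -0.047 -0.303 0 0.05;0 0 -0.304 -0.047 -0.303 0 0.05;0 0 -0.304 0.08 -0.508 0.015 0.05;0 0 -0.304 0.08 -0.508 0.015 0.05;0 0 -0.304 0.08 -0.508 0.015 0.05;0 0 -0.304 0.08 -0.508 0.015 0.05;0 0 -0.304 0.08 -0.508 0.015 0.05;0 0 -0.304 0.08 -0.508 0.015 0.05",
)

```text
time_s: 17.88
position: [0.6284, 0.1963, 0.1093]
tcp_rot: [0.993, 0.122, -0.001, 0.0]
contact_force: [-0.7, -0.2, 0.4]
finger_gap: 0.586
grasp_force: 0.0
```

```bash
python3 - <<'E'
from h import *
s=observe();print(s["position"],s["finger_gap"],rel(629,197,4,14))
E
```

```text
[0.62837794 0.19626997 0.10932242] 0.5859271748777436 [0.0002, 0.0016, 0.0, 0.001, -0.0006, 0.1053]
```

Call:
step_arm(
  series="0 0 0 0 0 0.06 0.05;0 0 0 0 0 0.09 0.05;0 0 0 0 0 0.105 0.05;0 0 0 0 0 0.105 0.05;0 0 0 0 0 0.105 0;0 0 0 0 0 0.105 0;0 0 0 0 0 0.105 0;0 0 0 0 0 0.105 0;0 0 0 0 0 0.105 0;0 0 0 0 0 0.105 0;0 0 0 0 0 0.06 0;0 0 0 0 0 0 0;0 0 0 0 0 -0.01 0;0 0 0 0 0 -0.01 0",
  grip_force=80,
)

```text
time_s: 19.62
position: [0.6289, 0.1968, 0.1208]
tcp_rot: [0.993, 0.122, 0.0, -0.0]
contact_force: [-0.3, 0.6, -2.8]
finger_gap: 0.146
grasp_force: 78.8
```

```bash
python3 - <<'E'
from h import *
s=observe();print(s["position"],s["finger_gap"],rel(480,40,120,14),rel(522,-185,110,-3.4))
f=grab_frame("side");m=masks_of("round_punch",f)[0];print(m["score"],m["rect"],along(f,(m["rect"][0],0),14),along(f,(m["rect"][2],0),14))
save(f,"s6.png",(150,150,350,300),4)
E
```

```text
[0.62890584 0.19675672 0.12076282] 0.1461556625292856 [-0.0, -0.001, -0.0, -0.1824, 0.1161, 0.0006] [-0.0002, -0.001, 0.3037, -0.1961, 0.3446, 0.0106]
0.9 [192.1, 183.9, 253.6, 193.0] (np.float64(72.0), [192.1, 182.8]) (np.float64(-74.5), [253.6, 187.6])
```

View pics/s6.png

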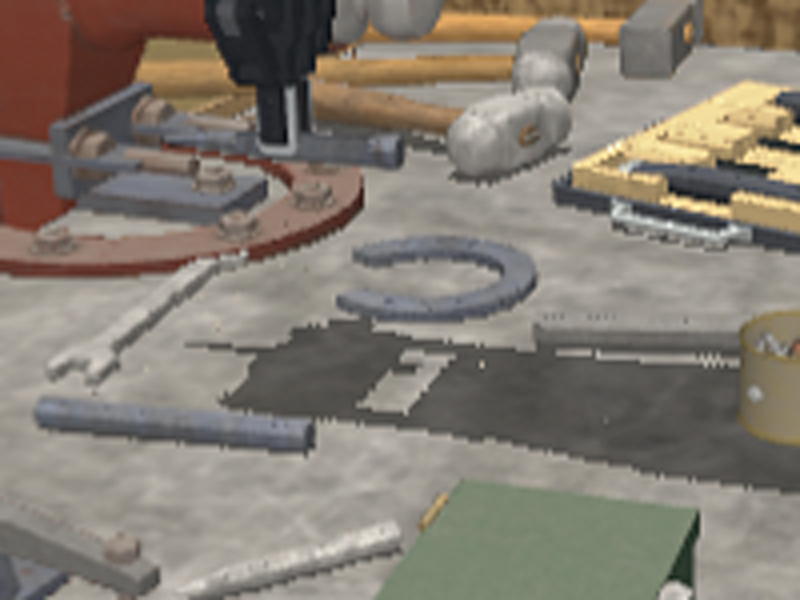

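The round punch is held level at mid-length, fingers at crop (280,115). It now goes to its block, passing on the near side of the vise.

Call:
step_arm(
  series="0 0 0 -0.182 0.116 0 0;0 0 0 -0.182 0.116 0 0;0 0 0 -0.182 0.116 0 0;0 0 0 -0.182 0.116 0 0;0 0 0.304 -0.196 0.3445 0.0105 0;0 0 0.304 -0.196 0.3445 0.0105 0;0 0 0.304 -0.196 0.3445 0.0105 0;0 0 0.304 -0.196 0.3445 0.0105 0;0 0 0.304 -0.196 0.3445 0.0105 0;0 0 0.304 -0.196 0.3445 0.0105 0;0 0 0.304 -0.196 0.3445 0.0105 0",
)

```text
time_s: 21.1
position: [0.5219, -0.1838, 0.1094]
tcp_rot: [1.0, -0.029, -0.0, -0.0]
contact_force: [-0.4, -0.6, -1.8]
finger_gap: 0.145
grasp_force: 78.9
```

```bash
python3 - <<'E'
from h import *
s=observe();print(s["position"],s["finger_gap"],rel(522,-186,15,-3.4))
E
```

```text
[ 0.52187702 -0.18382972  0.10941165] 0.1447278795343266 [-0.0004, 0.0008, 0.001, 0.0003, 0.0022, 0.0944]
```

Call:
step_arm(
  series="0 0 0 0 0.002 0.055 0;0 0 0 0 0.002 0.072 0;0 0 0 0 0.002 0.082 0;0 0 0 0 0.002 0.089 0;0 0 0 0 0.002 0.095 0;0 0 0 0 0.002 0.096 0;0 0 0 0 0.002 0.096 0",
)

```text
time_s: 21.98
position: [0.5227, -0.1872, 0.0159]
tcp_rot: [1.0, -0.03, 0.001, 0.0]
contact_force: [-6.9, 4.0, 17.4]
finger_gap: 0.142
grasp_force: 81.3
```

```bash
python3 - <<'E'
from h import *
f=grab_frame("side");save(f,"s7.png",(270,150,410,250),5)
E
```

```text
(no output)
```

View pics/s7.png

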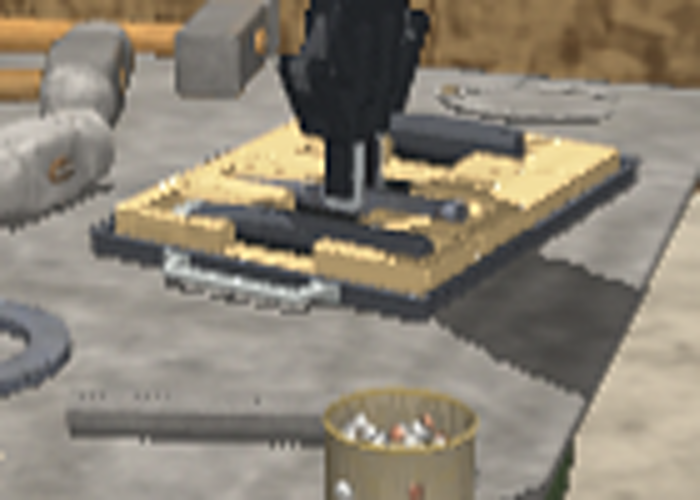

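The round punch is in its groove but touches a wall on the right and in front (17 N upward). I ease it 2–3 mm back and left, then release.

Call:
step_arm(
  series="0 0 0 -0.003 -0.002 -0.001 0;0 0 0 -0.003 -0.002 0 0;0 0 0 -0.003 -0.002 0.001 0;0 0 0 -0.003 -0.002 0.001 0.03;0 0 0 -0.003 -0.002 0.001 0.04;0 0 0 -0.003 -0.002 0.001 0.04;0 0 0 -0.003 -0.002 -0.04 0.04;0 0 0 -0.003 -0.002 -0.1 0.04;0 0 0 -0.003 -0.002 -0.11 0.04;0 0 0 -0.003 -0.002 -0.11 0.04",
)

```text
time_s: 23.28
position: [0.5191, -0.1848, 0.1238]
tcp_rot: [1.0, -0.03, 0.0, 0.0]
contact_force: [-0.5, -0.2, -0.7]
finger_gap: 0.469
grasp_force: 0.0
```

```bash
python3 - <<'E'
from h import *
s=observe();print(s["position"],s["finger_gap"],rel(480,40,130,30),rel(477,399,110,59))
f=grab_frame("side")
for n in ("centre_punch","round_punch"):
  m=masks_of(n,f)[0];print(n,m["score"],m["rect"])
for t in (53.5,-53.5):
    X=np.array([[.477+t/1000*np.cos(np.radians(59)),.399+t/1000*np.sin(np.radians(59)),.006]])
    print(cv2.projectPoints(X,cv2.Rodrigues(np.array(f["R"]))[0],np.array(f["t"],float),np.array(f["K"],float),np.array(f["distortion"],float))[0].ravel())
E
```

```text
[ 0.51906202 -0.18477613  0.12377903] 0.46871675127854434 [0.0004, -0.0005, -0.5833, -0.0524, -0.222, -0.0063] [0.0005, -0.0004, -1.0895, -0.0768, -0.5802, 0.0136]
centre_punch 0.79 [195.4, 282.2, 248.9, 301.0]
round_punch 0.51 [324.5, 187.6, 367.5, 197.5]
[195.00163644 297.22529961]
[250.41388994 282.54002644]
```

Call:
step_arm(
  series="0 0 -1.09 -0.052 -0.222 -0.006 0.045;0 0 -1.09 -0.052 -0.222 -0.006 0.045;0 0 -1.09 -0.052 -0.222 -0.006 0.045;0 0 -1.09 -0.052 -0.222 -0.006 0.045;0 0 -1.09 -0.077 -0.5815 0.0136 0.045;0 0 -1.09 -0.077 -0.5815 0.0136 0.045;0 0 -1.09 -0.077 -0.5815 0.0136 0.045;0 0 -1.09 -0.077 -0.5815 0.0136 0.045;0 0 -1.09 -0.077 -0.5815 0.0136 0.045;0 0 -1.09 -0.077 -0.5815 0.0136 0.045;0 0 -1.09 -0.077 -0.5815 0.0136 0.045;0 0 -1.09 -0.077 -0.5815 0.0136 0.045",
)

```text
time_s: 24.92
position: [0.4765, 0.3996, 0.1088]
tcp_rot: [0.87, 0.493, -0.001, 0.0]
contact_force: [-0.1, 0.5, -0.1]
finger_gap: 0.526
grasp_force: 0.0
```

```bash
python3 - <<'E'
from h import *
s=observe();print(s["position"],s["finger_gap"],rel(477,400.5,4,59))
f=grab_frame("top")
B=dict(cold_chisel=(525,-125),round_punch=(522,-185),rivet_snap=(515,-305))
for n in B:
  for m in masks_of(n,f)[:1]:
    vs,us=np.nonzero(m["mask"]);P=np.array([ray(f,(u,v),.02)[:2] for u,v in zip(us,vs)])*1000
    print(n,m["score"],(P.max(0)+P.min(0))/2,np.ptp(P,0),B[n])
save(f,"t8.png",(300,170,410,265),6)
E
```

```text
[0.47649761 0.39960892 0.10881116] 0.5264029115667838 [-0.0008, 0.0022, 0.0007, 0.0013, 0.0001, 0.1048]
cold_chisel 0.66 [ 524.71503414 -130.14620197] [147.83464613  24.78582635] (525, -125)
round_punch 0.6 [ 519.18245893 -184.74264873] [128.44975591  18.93496856] (522, -185)
rivet_snap 0.81 [ 519.45713395 -307.49412968] [86.59995406 22.3159665 ] (515, -305)
```

View pics/t8.png

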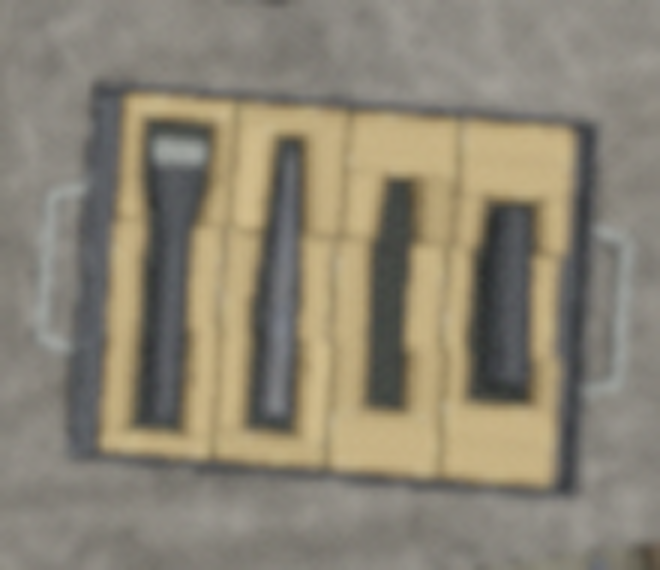

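The chisel, round punch and snap all lie inside their grooves with ends to the +x side, at crop columns 180, 278 and 508. Only the centre groove (390,290) is empty, so the centre punch comes next.

Call:
step_arm(
  series="0 0 0 0.001 0 0.06 0.045;0 0 0 0.001 0 0.09 0.045;0 0 0 0.001 0 0.105 0.045;0 0 0 0.001 0 0.105 0.045;0 0 0 0.001 0 0.105 0;0 0 0 0.001 0 0.105 0;0 0 0 0.001 0 0.105 0;0 0 0 0.001 0 0.105 0;0 0 0 0.001 0 0.105 0;0 0 0 0.001 0 0.105 0;0 0 0 0.001 0 0.06 0;0 0 0 0.001 0 0 0;0 0 0 0.001 0 -0.01 0;0 0 0 0.001 0 -0.01 0",
  grip_force=60,
)

```text
time_s: 26.88
position: [0.4775, 0.4012, 0.1208]
tcp_rot: [0.87, 0.493, 0.001, -0.0]
contact_force: [-0.7, -0.3, -1.9]
finger_gap: 0.087
grasp_force: 58.6
```

```bash
python3 - <<'E'
from h import *
s=observe();print(s["position"],s["finger_gap"],rel(470,40,120,30),rel(517,-245,110,-3.4))
f=grab_frame("side");m=masks_of("centre_punch",f)[0];print(m["score"],m["rect"],along(f,(m["rect"][0],0),59),along(f,(m["rect"][2],0),59))
save(f,"s9.png",(150,150,350,300),4)
E
```

```text
[0.47746763 0.40122663 0.12080086] 0.08736977303986378 [0.0002, -0.0014, 0.5067, -0.3136, 0.1795, 0.0005] [-0.0002, -0.0014, 1.0897, -0.5338, 0.3664, 0.0103]
0.77 [190.4, 223.7, 248.6, 240.7] (np.float64(50.0), [190.5, 235.9]) (np.float64(-56.5), [248.5, 223.6])
```

View pics/s9.png

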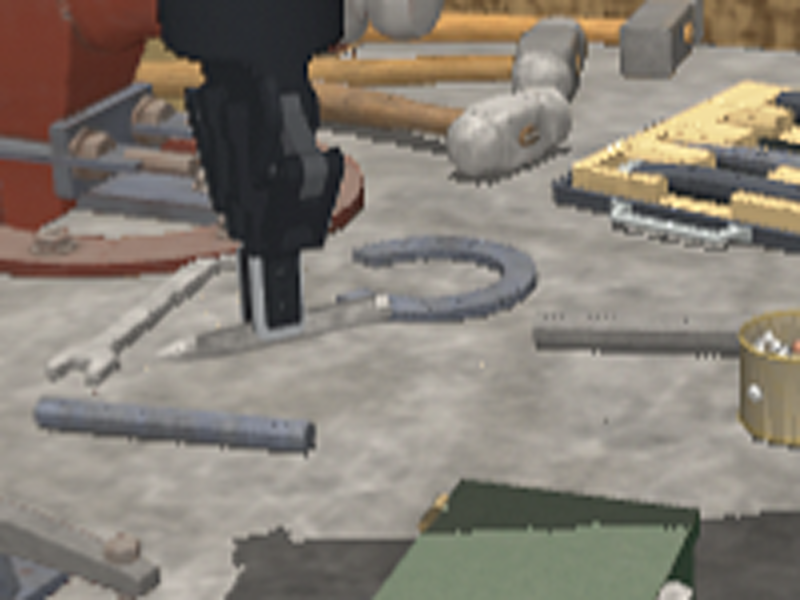

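The centre punch is held across its middle, point at crop (165,350). It now goes to its block.

Call:
step_arm(
  series="0 0 1.09 -0.3136 0.1795 0 0;0 0 1.09 -0.3136 0.1795 0 0;0 0 1.09 -0.3136 0.1795 0 0;0 0 1.09 -0.3136 0.1795 0 0;0 0 1.09 -0.3136 0.1795 0 0;0 0 1.09 -0.532 0.369 0.01 0;0 0 1.09 -0.532 0.369 0.01 0;0 0 1.09 -0.532 0.369 0.01 0;0 0 1.09 -0.532 0.369 0.01 0;0 0 1.09 -0.532 0.369 0.01 0;0 0 1.09 -0.532 0.369 0.01 0;0 0 1.09 -0.532 0.369 0.01 0;0 0 1.09 -0.532 0.369 0.01 0",
)

```text
time_s: 28.6
position: [0.5196, -0.2439, 0.1092]
tcp_rot: [1.0, -0.03, -0.001, -0.0]
contact_force: [-0.1, -0.5, -1.7]
finger_gap: 0.09
grasp_force: 58.7
```

```bash
python3 - <<'E'
from h import *
s=observe();print(s["position"],s["finger_gap"],rel(520,-245.5,15,-3.4))
E
```

```text
[ 0.51961927 -0.24393738  0.10918427] 0.09020582592588589 [-0.0009, 0.0017, 0.0, 0.0006, 0.0016, 0.0942]
```

Call:
step_arm(
  series="0 0 0 0 0.0015 0.055 0;0 0 0 0 0.0015 0.072 0;0 0 0 0 0.0015 0.082 0;0 0 0 0 0.0015 0.089 0;0 0 0 0 0.0015 0.094 0;0 0 0 0 0.0015 0.095 0;0 0 0 0 0.0015 0.095 0",
)

```text
time_s: 29.48
position: [0.5202, -0.2465, 0.0158]
tcp_rot: [1.0, -0.03, 0.0, 0.0]
contact_force: [-1.5, 1.7, 3.4]
finger_gap: 0.098
grasp_force: 59.3
```

Call:
step_arm(
  series="0 0 0 0 -0.001 0.001 0;0 0 0 0 -0.001 0.001 0.025;0 0 0 0 -0.001 0.001 0.036;0 0 0 0 -0.001 0.001 0.036;0 0 0 0 -0.001 -0.04 0.036;0 0 0 0 -0.001 -0.1 0.036;0 0 0 -0.08 -0.2 -0.12 0.036;0 0 0 -0.08 -0.35 -0.12 0.036;0 0 0 -0.08 -0.35 -0.12 0.036;0 0 0 -0.08 -0.35 -0.12 0.036;0 0 0 -0.08 -0.35 -0.12 0.036;0 0 0 -0.08 -0.35 -0.12 0.036",
)

```text
time_s: 30.98
position: [0.4604, 0.11, 0.1355]
tcp_rot: [1.0, -0.029, 0.0, -0.0]
contact_force: [0.3, 0.0, 0.4]
finger_gap: 0.423
grasp_force: 0.0
```

```bash
python3 - <<'E'
from h import *
s=observe();print(s["position"])
f=grab_frame("top");g=grab_frame("side")
a=cv2.resize(f["color"][170:265,300:410],None,fx=4,fy=4,interpolation=2);b=cv2.resize(g["color"][150:226,290:400],None,fx=3.2,fy=5,interpolation=2)
b=b[:380];c=np.hstack([a,np.pad(b,((0,380-b.shape[0]),(0,0),(0,0)))]);cv2.imwrite("pics/end.png",c[...,::-1])
E
```

```text
[0.46035192 0.11000416 0.13546993]
```

View pics/end.png

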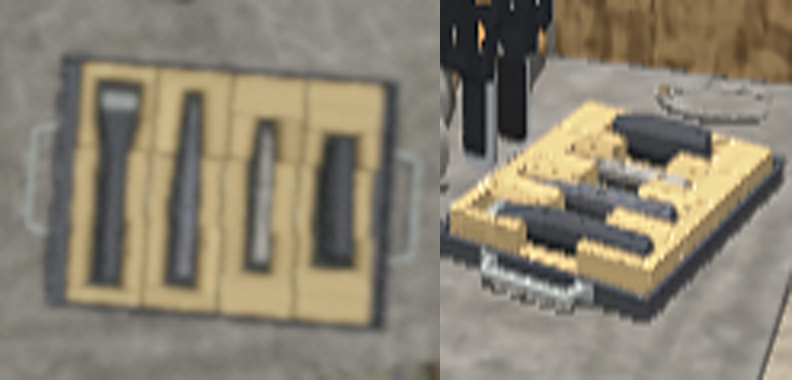

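All four tools lie in their grooves, working ends at the +x side (crop columns 118, 190, 265 and 340), and the arm is clear. I hand in.

```bash
python3 -c "
from rig import *
print(finish_job())"
```

```text
the job is handed in; nothing more can be done
None
```

I laid all four tools in their own grooves with the working ends towards +y and left the two plain bars alone. The last pictures show all four tools seated, and I handed the job in after about 31 s of the 115 s allowed; the hand-in returned no verdict.

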